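# Check and re-arm the table saw's emergency stop box

### The arm

A 6-joint arm with a two-finger parallel gripper is mounted at the origin on a cart in front of the work surface, level with it; the furniture and walls round the work are solid. World frame = base frame: x ahead of the robot, y to its left, z up, the work surface at z = 0. Lengths are in m, angles in rad, forces in N, time in s.
With the tool pointing down it reaches from about 0.325 to 0.925 m from the base axis. Payload 3.1 kg.
Tool frame: the origin (TCP) lies midway between the tips of the shut fingers; the grasp point (between the pads) lies pinch_z behind it (pinch_z is the distance from the TCP to the grasp point, in m); z points along the fingers, y is the line along which they close (so a half turn about z gives the same grasp; the last joint's range is limited). The gripper opens to 85 mm and grips with 20 to 120 N. Pads are 22 mm wide; open, the fingers measure 114 mm over their backs; the gripper's body (76 mm by 85 mm) begins 54 mm behind the grasp point. The pads swing forward as they close: fully open they stand 13 mm farther back than shut.
Start: joints at [-1.411, 0.217, 1.613, -0, 1.311, -0.112], TCP at [0.168, -0.602, 0.202] pointing down, gripper open.
Joint ranges: [-2.75, 2.75], [-0.78, 2.1], [0.31, 2.55], [-1.13, 4.27], [0.13, 2.63], [-2.58, 2.58]. Speed limits (rad/s): [2.79, 2.79, 3.14, 3.14, 3.14, 3.14].

### API

Orientations are given as a 3x3 rotation matrix whose columns are the frame's x, y, z axes.
In Python, from station import observe, capture, calibration, hand_in, spot_in, silhouettes, pinch_z gives the robot as it stands.
- The arm moves only by the shell command python3 -m creep 'ROWS' [FORCE]. ROWS is JSON, a list of rows, each a list of 3 entries, a list of its own where there are three numbers: the shift along the tool's x, y, z in mm, then the turn about the tool's z in rad, then the finger opening in mm, from 0 to 85.4. In form: [[[tx, ty, tz], spin, gripper], ...]. A call has 1 to 12 rows; each row is the pose to reach, as a shift and turn from the pose commanded when the call began, along the tool's axes at that moment; what a row does not reach only later rows make up. A row lasts 1/10 s, in which the tool goes at most 50 mm and 8.59 degrees, less where a joint would pass 70% of its speed; a pose out of reach is approached as far as the arm can. A call with a gripper value outside its range is refused whole. The fingers move at their own pace and stop on an object; FORCE is the grip in N (left out, the last holds). Time passes only in rows, so rows that repeat a pose let the fingers close. It gives the time, the measured TCP pose, the force, the opening and the grip force at its end, in the units of the state.
- observe(): the state, without advancing time (a new reading comes with each control period).
- capture(name): name is "scene" or "top" or "wrist"; returns the picture (480x640x3 uint8, red, green, blue); there is no depth.
- calibration(name): a dict with "K" (3x3 intrinsics, pixels), "k1" (the pictures are not rectified: a ray, as slopes to the right and down, at radius r is drawn at 1 + k1 r^2 times it, then the intrinsics apply), "rvec" (rotation vector, rad) and "tvec" (3), from world to camera coordinates, as OpenCV has them; the wrist camera has in their place "T_tool_cam" (4x4, takes a point from camera to tool coordinates, whose origin is the TCP and whose axes are the flange's). Camera axes: x right, y down, z forward; pixel columns grow to the right and rows downward; lengths in m; the calibration is good to about 2 mm. A picture is of the moment at which its call begins: read the wrist's pose just before it. calibration takes no time and is no camera call.
- hand_in(): hands the job in; it is judged then, once.
Trained networks look in the newest picture that a camera, given by its name, has taken for a name from the list of things; names that differ only in an ending like _2 or _b are one class to them, and where a whole thing is asked for, a point or a joint stands for the part that bears it (a point fixed in the world has none). Each returns a list of dicts, best first, with "conf" (0 to 1); they miss things now and then, are a little off and sometimes report something else, mostly with a low value. They report only what shows in the picture. A call takes as long as a camera call.
- spot_in(camera, name): "at" ([row, column] in pixels, amid what is visible of it).
- silhouettes(camera, name): "region" (480x640 bool, what is visible of it) and "at" ([row, column] in pixels, amid what is visible of it).
The state is a dict: "clock": time; "joints": joint angles; "qd": joint speeds; "effort": joint torques, N m; "position": TCP position; "eef_rot": TCP orientation; "wrist_force": force on the tool from outside, world axes, zero at the start; "ft_torque": the same for the moment, N m; "gripper_width": opening from 0.0 (shut) to 1.0 (fully open); "grip_force": force on a finger pad.
Only numpy, scipy, OpenCV 4.12 (cv2) and the standard library are available. Lean on these libraries where they do the work, as an engineer would, in place of code of your own. Each camera call takes 0.05 s, during which the arm holds its last target. There are 200 camera calls.

### The job

Do the start-of-shift check on the saw's stop box, only by pushing with the fingers: press the red mushroom button down until it latches and stays down with the finger taken off it, then push one of its three lobes round clockwise, as the white arrows show, until the button springs all the way out again. After that press the green button fully down to re-arm the saw, and let it come back up. Do not grip, hit or lift anything, and leave the box and the things around it where they stand.

Things in the scene. Friction and masses are not known exactly. Their poses are not given: they have to be found in the camera images.
- stop_box: loose stop box, 1.8 kg, on rubber feet: dark base, yellow lid, 92 mm (its x) by 162 mm (its y), lid top 58 mm up. Origin: centre of the underside, on the table; z up. On the lid at x = 0 stand the red button (y = +30 mm) and the green one (y = -50 mm). At its +y end a black stub antenna, 10 mm thick, 65 mm high (x = -20, y = +88 mm). A sideways push of some 8 N slides it
- stop_axis (a point): point of the box on the axis of the red button, on the lid's top (58 mm up); it does not move with the button; axes as the box's. Round it a black collar, 48 mm in diameter, rises 9 mm above the lid
- stop_top (a point): centre of the red button's crown: 44 mm above the lid when out, 35 mm when latched; it moves and turns with the head, axes as the box's while the head is not twisted. The head is a trefoil: a hub 47 mm in diameter with three lobes, at 60, 180 and -60 degrees from its x axis (anticlockwise seen from above); below it a stem 29 mm in diameter
- stop_lobe_a (a point): middle of the lobe at 180 degrees, 27 mm from the button's axis and 13 mm below the crown. Each lobe is an arm 24 mm wide with a round end that reaches 39 mm from the axis; its upright flanks lie 6 to 20 mm below the crown, and a shut pair of fingers can reach down into the gaps between the lobes and push on them
- stop_plunger (a joint): how far the red button is pushed in, m: 0 out, 0.012 stop. A spring resists with 7 N at first, 11 N at most before the latch snaps at about 0.009 and 14 N at the stop; so press to about 0.011, or gently to the stop. Latched, it stays at 0.009 by itself; once unlatched the spring drives it back to 0
- stop_head (a joint): twist of the red head, rad, growing clockwise seen from above: 0 at rest, stop at 0.9. A spring turns it back to 0. From about 0.7 on, a latched button is let go and springs out. The twist takes up to 0.08 N m, so about 3 N on a lobe
- reset_top (a point): centre of the top of the green button: 31 mm in diameter, in a chromed bezel 43 mm in diameter and 6 mm high; its top is 14.5 mm above the lid when up
- reset_button (a joint): how far the green button is pushed in, m: 0 up, 0.006 fully down; a spring resists with 2 N at first and 5 N at the stop and brings it back up
- push_stick: wooden push stick, 53 x 280 x 18 mm, lying on the brown board left of the saw table, loose; bystander. Origin at its underside
- cork_block: brown cork sanding block wrapped in paper, 64 x 110 x 36 mm, on the brown board left of the saw table, loose; bystander. Origin at the centre of its underside
- spanner: steel combination spanner, 42 x 209 x 9 mm, lying on the far side of the saw table, loose; bystander. Origin at its underside
- router_handle_1: black handle with a bright metal rod, 35 x 174 x 36 mm, lying behind the saw blade, loose; bystander. Origin at its underside

How it is judged:
By the outcome, as a careful person would: the job done as asked, in the order asked, and still so for the second after the job is handed in, with the robot touching nothing.
It also fails if it takes over 54 s, if anything falls off the work surface, if the arm or the gripper's body presses on something with over 40 N, if the wrist force passes 120 N, or if a joint passes its speed limit or range.

## Working session

There is one attempt and no reset: what is moved stays moved. The work goes in short steps, Python scripts to look and compute and a shell command to move; the robot and the scene stay as the last step left them, time stands still between calls to the robot, and variables do not carry over. Pictures are saved under pics/ and viewed, at most 10 in all, crops included, and the job is handed in when it is done.

```bash
mkdir -p pics; ls
cat > h.py <<'E'
import numpy as np, cv2
from station import *
def cam(name):
    c=calibration(name);K=np.array(c["K"]);k1=c["k1"]
    if "rvec" in c:
        R=cv2.Rodrigues(np.array(c["rvec"],float))[0];t=np.array(c["tvec"],float).ravel()
    else:
        s=observe();T=np.eye(4);T[:3,:3]=s["eef_rot"];T[:3,3]=s["position"];W=np.linalg.inv(T@np.array(c["T_tool_cam"]));R=W[:3,:3];t=W[:3,3]
    return K,k1,R,t
def ray_z(C,at,z):
    K,k1,R,t=C
    p=cv2.undistortPoints(np.array([[[at[1],at[0]]]],float),K,np.array([k1,0,0,0.]))[0,0]
    d=R.T@np.array([p[0],p[1],1]);o=-R.T@t
    return o+d*(z-o[2])/d[2]
def proj(C,P):
    K,k1,R,t=C
    return cv2.projectPoints(np.array(P,float).reshape(-1,1,3),cv2.Rodrigues(R)[0],t,K,np.array([k1,0,0,0.]))[0][:,0]
def save(n,im): cv2.imwrite("pics/"+n+".png",im[:,:,::-1])
E
python3 - <<'E'
from h import *
s=observe();print(s["clock"],s["position"],s["eef_rot"],s["gripper_width"],pinch_z)
Hs={"stop_top":.102,"reset_top":.0725,"stop_box":.05}
ims=[]
for n in ("top","scene"):
    C=cam(n);ims.append(capture(n))
    for k,z in Hs.items():
        for d in spot_in(n,k)[:2]: print(n,k,round(d["conf"],2),np.round(d["at"]),ray_z(C,d["at"],z).round(4))
save("a",cv2.resize(np.vstack(ims),(400*1,600)))
save("top",ims[0])
E
```

```text
pics
0.0 [ 0.16765093 -0.60114605  0.20062592] [[ 9.63295136e-01  2.68444213e-01 -4.30524640e-04]
 [ 2.68444449e-01 -9.63292063e-01  2.44503288e-03]
 [ 2.41633957e-04 -2.47086023e-03 -9.99996918e-01]] 1.003171405101978 0.0187
top stop_top 0.84 [259. 350.] [ 0.5282 -0.0132  0.102 ]
top reset_top 0.68 [297. 366.] [ 0.4559 -0.0442  0.0725]
top stop_box 0.83 [273. 353.] [ 0.505  -0.0214  0.05  ]
scene stop_top 0.78 [238. 362.] [0.5213 0.0025 0.102 ]
scene reset_top 0.46 [261. 404.] [ 0.4503 -0.026   0.0725]
scene reset_top 0.35 [346. 326.] [0.4036 0.237  0.0725]
scene stop_box 0.92 [270. 371.] [0.4965 0.0031 0.05  ]
```

View pics/top.png

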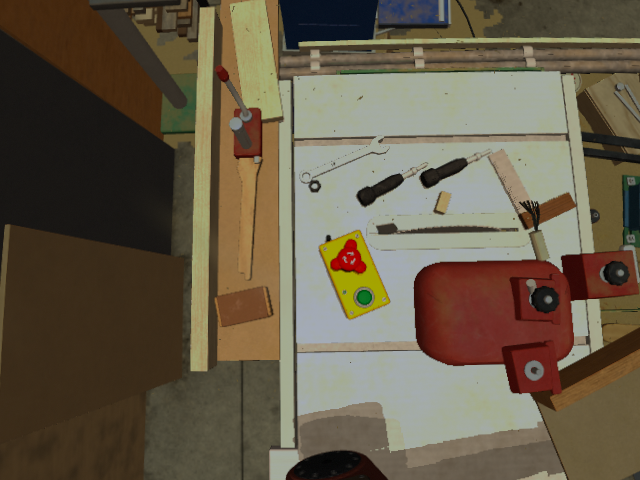

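View pics/a.png

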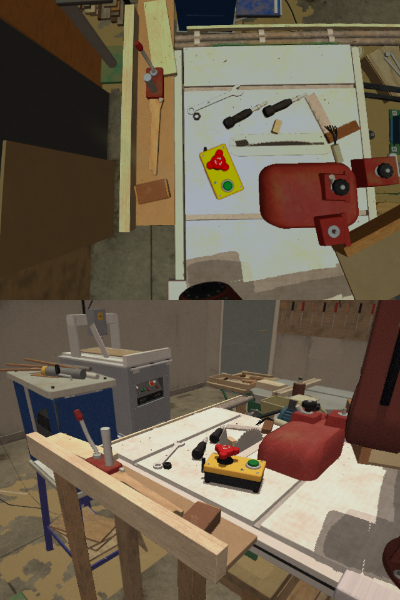

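The top view shows the box with red head at (350,259), green at (366,297) and antenna at (327,238). A big red object lies right of it at (490,310). I'll check how high that stands in the scene view.

Run:
```python
from h import *
save("s1",capture("scene"))
C=cam("top");print(-C[2].T@C[3])
for a in [(260,430),(360,430),(360,570),(260,570),(230,370),(230,525),(465,335)]:print(a,ray_z(C,a,0.0).round(3),ray_z(C,a,0.15).round(3))
```

```text
[0.45475861 0.0267047  0.94405549]
(260, 430) [ 0.531 -0.19   0.   ] [ 0.519 -0.156  0.15 ]
(360, 430) [ 0.322 -0.18   0.   ] [ 0.343 -0.147  0.15 ]
(360, 570) [ 0.313 -0.477  0.   ] [ 0.335 -0.397  0.15 ]
(260, 570) [ 0.524 -0.495  0.   ] [ 0.513 -0.412  0.15 ]
(230, 370) [ 0.599 -0.064  0.   ] [ 0.576 -0.05   0.15 ]
(230, 525) [ 0.592 -0.402  0.   ] [ 0.57  -0.333  0.15 ]
(465, 335) [0.116 0.023 0.   ] [0.17  0.024 0.15 ]
```

View pics/s1.png

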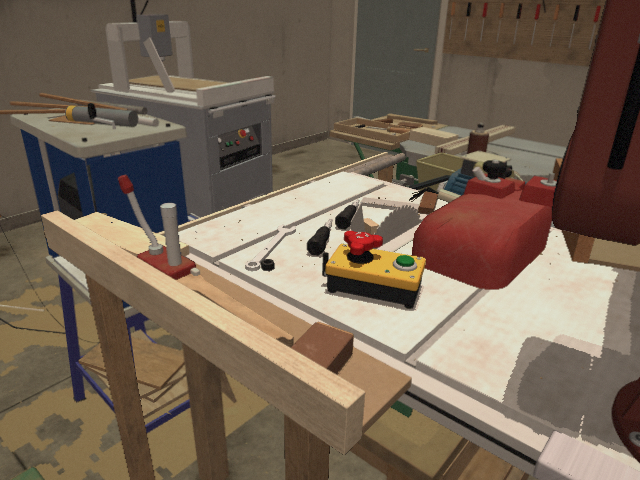

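The red guard stands well above the table right of the box, so I'll lift first, then travel over it.

```bash
python3 -m creep '[[[0,0,-40],0,0],[[0,0,-80],0,0],[[0,0,-120],0,0],[[20,-20,-140],-0.14,0],[[50,-55,-140],-0.28,0],[[85,-90,-140],-0.42,0],[[120,-125,-140],-0.56,0],[[155,-165,-140],-0.7,0],[[190,-200,-140],-0.84,0],[[225,-235,-140],-0.98,0],[[260,-275,-140],-1.12,0],[[295,-310,-140],-1.26,0]]'; python3 -c "
from h import *
s=observe();print(s['joints']);print(s['eef_rot'],calibration('wrist')['T_tool_cam'])"
```

```text
clock: 1.65
position: [0.3668, -0.2266, 0.3424]
eef_rot: [[0.034, 0.999, 0.001], [0.999, -0.034, -0.001], [-0.001, 0.001, -1.0]]
wrist_force: [1.0, -0.7, -0.6]
gripper_width: -0.003
grip_force: 0.0
[-7.16394950e-01 -2.98432608e-01  1.85346843e+00  6.79301525e-05
  1.58509840e+00 -6.82541013e-01]
[[ 3.38469467e-02  9.99426373e-01  1.14452187e-03]
 [ 9.99426652e-01 -3.38459180e-02 -9.06483780e-04]
 [-8.67226403e-04  1.17454737e-03 -9.99998934e-01]] [[ 6.84030343e-04 -9.47646681e-01 -3.19320060e-01  8.30136129e-02]
 [ 9.99999533e-01  4.30119860e-04  8.65678048e-04 -4.69212992e-04]
 [-6.83011030e-04 -3.19320502e-01  9.47646532e-01 -1.71258086e-01]
 [ 0.00000000e+00  0.00000000e+00  0.00000000e+00  1.00000000e+00]]
```

```bash
python3 -m creep '[[[30,20,0],-0.14,0],[[65,40,0],-0.28,0],[[100,60,0],-0.42,0],[[135,80,0],-0.56,0],[[170,100,20],-0.7,0],[[200,120,40],-0.84,0],[[215,130,60],-0.98,0],[[215,130,80],-1.12,0],[[215,130,80],-1.26,0],[[215,130,80],-1.4,0],[[215,130,80],-1.48,0],[[215,130,80],-1.48,0]]'
python3 - <<'E'
from h import *
C=cam("wrist");im=capture("wrist");save("w1",im)
for k,z in {"stop_top":.102,"reset_top":.0725,"stop_box":.05,"stop_lobe_a":.089}.items():
    for d in spot_in("wrist",k)[:3]: print(k,round(d["conf"],2),np.round(d["at"]),ray_z(C,d["at"],z).round(4))
s=silhouettes("wrist","reset_top")
for d in s[:1]:
    print(np.ptp(np.argwhere(d["region"]),0))
E
```

```text
clock: 2.85
position: [0.5047, -0.0186, 0.262]
eef_rot: [[-0.992, 0.13, 0.0], [0.13, 0.992, -0.0], [-0.0, -0.0, -1.0]]
wrist_force: [-0.2, 0.3, -0.0]
gripper_width: -0.0
grip_force: 0.0
stop_top 0.78 [230. 327.] [ 0.523  -0.0114  0.102 ]
reset_top 0.73 [158. 289.] [ 0.4566 -0.0387  0.0725]
stop_box 0.92 [192. 311.] [ 0.4956 -0.0228  0.05  ]
stop_lobe_a 0.8 [233. 325.] [ 0.529  -0.0132  0.089 ]
[32 31]
```

View pics/w1.png

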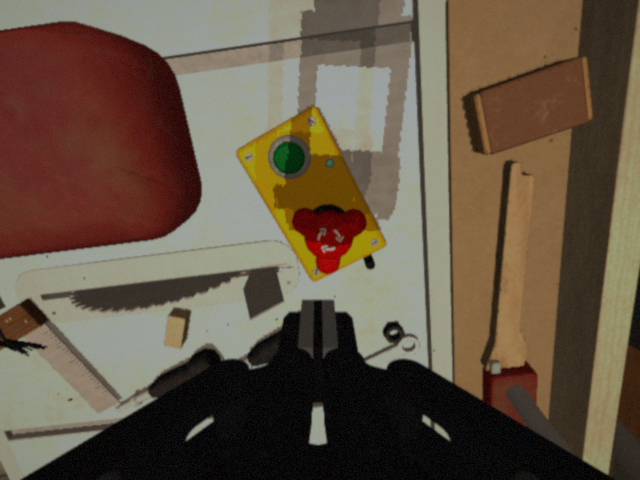

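The wrist view shows the green button at (289,157), the head at (328,233), with the wanted gap facing up at (328,208). I'll fit the box pose to the head and green outlines.

```bash
cat >> h.py <<'E'
from scipy.optimize import minimize
def render(C,p,down=0,twist=0):
    x,y,a=p;c,s=np.cos(a),np.sin(a);R=np.array([[c,-s],[s,c]])
    def fill(m,q,z):
        w=np.c_[q@R.T+[x,y],np.full(len(q),z)];cv2.fillPoly(m,[np.round(proj(C,w)*16).astype(np.int32)],1,shift=4)
    t=np.linspace(0,2*np.pi,48);circ=np.c_[np.cos(t),np.sin(t)]
    m=np.zeros((480,640),np.uint8);g=m.copy()
    for z in np.linspace(.024,.038,4)-down+.058:
        fill(m,circ*.0235+[0,.03],z)
        for k in np.radians([60,180,-60])-twist:
            u=np.array([np.cos(k),np.sin(k)]);v=np.array([-u[1],u[0]])
            h=np.linspace(-np.pi/2,np.pi/2,16)
            arm=np.vstack([[-.012*v],.027*u+.012*(np.cos(h)[:,None]*u+np.sin(h)[:,None]*v),[.012*v]])
            fill(m,arm+[0,.03],z)
    fill(m,circ*.016+[0,.03],.102-down)
    fill(g,circ*.0155+[0,-.05],.0725)
    return m,g
def fit(C,im,p0,down=0,twist0=0,ft=False):
    hsv=cv2.cvtColor(im,cv2.COLOR_RGB2HSV);H,S,V=cv2.split(hsv)
    pr=render(C,p0,down,twist0);near=[cv2.dilate(q,np.ones((31,31)))>0 for q in pr]
    red=(((H<8)|(H>170))&(S>150)&(V>50)&near[0]);grn=((H>45)&(H<90)&(S>100)&near[1])
    def cost(q):
        m,g=render(C,np.array(p0)+np.array(q[:3])*[.01,.01,.1],down,twist0+(q[3]*.1 if ft else 0))
        return 2-(m&red).sum()/((m|red).sum()+1)-(g&grn).sum()/((g|grn).sum()+1)
    n=4 if ft else 3
    r=minimize(cost,np.zeros(n),method="Nelder-Mead",options=dict(initial_simplex=np.vstack([np.zeros(n),np.eye(n)*.6])))
    q=np.array(p0)+r.x[:3]*[.01,.01,.1]
    ov=im.copy()
    for m in render(C,q,down,twist0+(r.x[3]*.1 if ft else 0)):
        cv2.drawContours(ov,cv2.findContours(m,0,2)[0],-1,(255,255,255),1)
    return q,r.fun,(twist0+r.x[3]*.1 if ft else None),ov
def report(p):
    s=observe();R=np.array(s["eef_rot"]);P=np.array(s["position"]);c,n=np.cos(p[2]),np.sin(p[2]);B=np.array([[c,-n],[n,c]])
    print("pos",P.round(4),"toolx yaw deg",np.degrees(np.arctan2(R[1,0],R[0,0])).round(2))
    for k,b,z in (("red",[0,.03],.102),("grn",[0,-.05],.0725)):
        w=np.r_[B@b+p[:2],z];print(k,w.round(4),"shift tool mm",(R.T@(w-P)*1e3).round(1))
    return B
E
python3 - <<'E'
from h import *
C=cam("wrist");im=capture("wrist")
q,f,_,ov=fit(C,im,[.498,-.022,np.radians(-68)])
print(q,np.degrees(q[2]),f);report(q)
save("f1",cv2.resize(ov[80:300,220:420],None,fx=2.5,fy=2.5))
C=cam("top");q,f,_,ov=fit(C,capture("top"),q);print("top",q,f)
E
```

```text
[ 0.50436588 -0.02099251 -1.20837082] -69.23454824366686 0.3717732741563189
pos [ 0.5047 -0.0187  0.2621] toolx yaw deg 172.52
red [ 0.5324 -0.0104  0.102 ] shift tool mm [-26.3  11.9 160.1]
grn [ 0.4576 -0.0387  0.0725] shift tool mm [ 44.1 -26.  189.6]
top [ 0.50093338 -0.02155446 -1.16011499] 0.9448460546239695
```

View pics/f1.png

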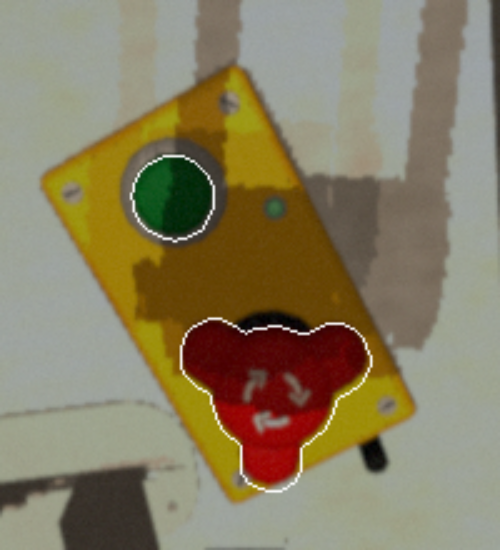

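The fit matches the outlines. I'll go above the red crown and press down in small steps.

```bash
python3 -m creep '[[[-10,5,30],0.03,0],[[-26,12,70],0.03,0],[[-26,12,110],0.03,0],[[-26,12,140],0.03,0],[[-26,12,152],0.03,0],[[-26,12,152],0.03,0]]'; python3 -m creep '[[[0,0,3],0,0],[[0,0,6],0,0],[[0,0,9],0,0],[[0,0,12],0,0],[[0,0,12],0,0]]'
```

```text
clock: 3.85
position: [0.5303, -0.0099, 0.108]
eef_rot: [[-0.987, 0.159, -0.005], [0.159, 0.987, 0.001], [0.005, -0.0, -1.0]]
wrist_force: [-0.7, 0.3, 0.5]
gripper_width: 0.004
grip_force: 0.0
clock: 4.35
position: [0.532, -0.0101, 0.098]
eef_rot: [[-0.987, 0.159, 0.0], [0.159, 0.987, -0.0], [-0.0, 0.0, -1.0]]
wrist_force: [-0.9, -0.2, 0.3]
gripper_width: 0.0
grip_force: 0.0
```

```bash
for i in 1 2; do python3 -m creep '[[[0,0,1],0,0],[[0,0,2],0,0],[[0,0,2],0,0]]' | grep -E "posi|force"; done
```

```text
position: [0.5319, -0.0101, 0.0959]
wrist_force: [-0.3, -0.5, -0.1]
grip_force: 0.0
position: [0.5319, -0.0101, 0.0938]
wrist_force: [0.1, -1.0, 1.3]
grip_force: 0.0
```

Run:
```python
from h import *
save("w2",np.hstack([cv2.resize(capture("wrist")[60:400,150:490],(400,400)),cv2.resize(capture("scene")[200:320,310:430],(400,400))]))
```

```text
(no output)
```

View pics/w2.png

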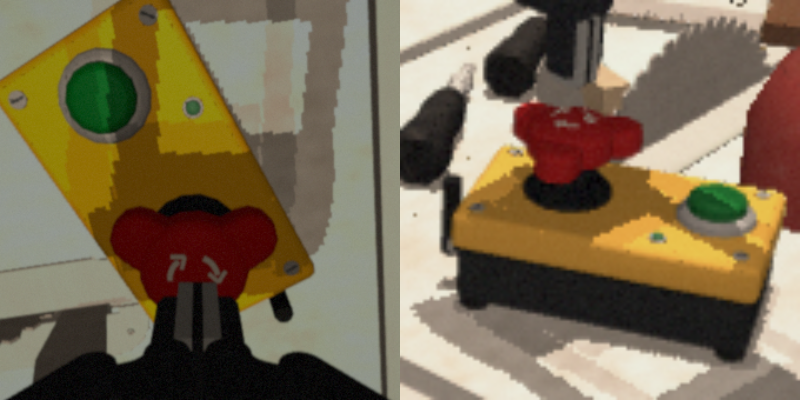

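Run:
```python
from h import *
s=observe();C=cam("wrist");im=capture("wrist")
print(s["clock"],s["position"],"tcp px",proj(C,s["position"]))
p0=[.5044,-.0210,np.radians(-69.2)]
q,f,_,ov=fit(C,im,p0);print(q,f)
# check lid: known axes z levels for green with two methods
for k,z in {"reset_top":.0725,"stop_top":.095}.items():
    for d in spot_in("wrist",k)[:1]: print(k,np.round(d["at"]),ray_z(C,d["at"],z).round(4))
m=[cv2.drawContours(im,cv2.findContours(r,0,2)[0],-1,(255,255,255),1) for r in render(C,p0)]
S=cam("scene");sc=capture("scene").copy()
for r in render(S,p0): cv2.drawContours(sc,cv2.findContours(r,0,2)[0],-1,(255,255,255),1)
u=proj(S,s["position"])[0];print("scene tcp",u);cv2.circle(sc,(int(u[0]),int(u[1])),1,(0,0,255),-1)
u=proj(C,s["position"])[0];cv2.circle(im,(int(u[0]),int(u[1])),2,(0,0,255),-1)
save("w3",np.hstack([cv2.resize(im[60:400,150:490],(400,400)),cv2.resize(sc[200:320,310:430],(400,400),interpolation=cv2.INTER_NEAREST)]))
```

```text
5.05 [ 0.53201909 -0.01011148  0.09392946] tcp px [[315.90564326 289.94602054]]
[ 0.50421089 -0.02059463 -1.20895014] 0.469816492904632
reset_top [143. 237.] [ 0.4569 -0.0377  0.0725]
stop_top [269. 314.] [ 0.5202 -0.0091  0.095 ]
scene tcp [360.60785284 238.5034466 ]
```

View pics/w3.png

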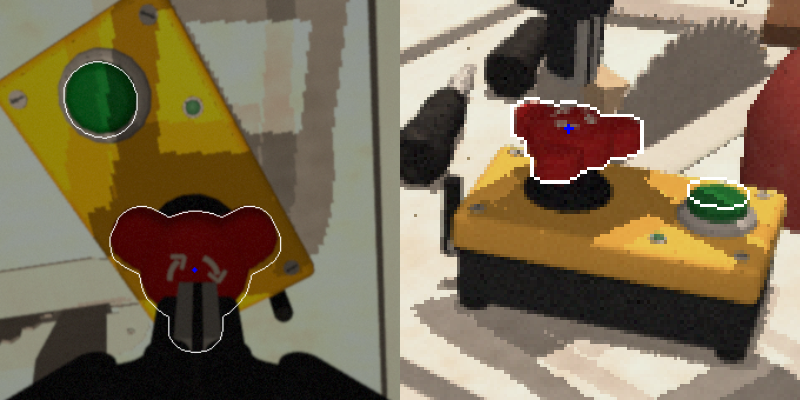

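The reported TCP is inside the still-raised head, yet there is no force: the visible fingertips are some 10–15 mm behind the TCP. I'll keep lowering in small steps until I feel contact.

```bash
for i in 1 2 3 4; do python3 -m creep '[[[0,0,1],0,0],[[0,0,2],0,0],[[0,0,2],0,0]]' | grep -E "posi|wrist"; done
```

```text
position: [0.5318, -0.0101, 0.0918]
wrist_force: [-0.7, -0.2, -0.2]
position: [0.5318, -0.0101, 0.0898]
wrist_force: [0.4, -0.3, 0.2]
position: [0.5319, -0.0101, 0.0878]
wrist_force: [0.4, -0.0, 0.5]
position: [0.5319, -0.0101, 0.0858]
wrist_force: [-0.2, 0.4, -0.8]
```

```bash
for i in 1 2 3; do python3 -m creep '[[[0,0,1],0,0],[[0,0,2],0,0],[[0,0,2],0,0]]' | grep -E "posi|wrist"; done
python3 - <<'E'
from h import *
sc=capture("scene");w=capture("wrist")
save("w4",np.hstack([cv2.resize(w[60:400,150:490],(400,400)),cv2.resize(sc[200:320,310:430],(400,400))]))
E
```

```text
position: [0.5319, -0.0101, 0.0838]
wrist_force: [0.4, -0.5, 0.8]
position: [0.5319, -0.0101, 0.0818]
wrist_force: [-0.4, 0.5, 0.0]
position: [0.5319, -0.0101, 0.0798]
wrist_force: [-0.1, -0.8, -0.1]
```

View pics/w4.png

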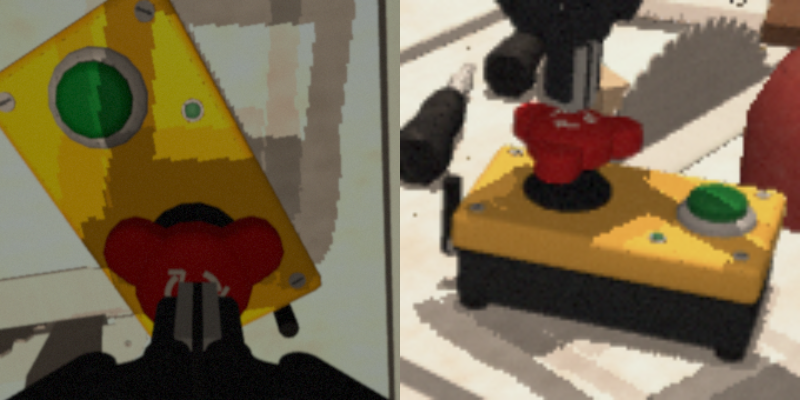

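Run:
```python
from h import *
from scipy.optimize import least_squares
S=cam("scene");W=cam("wrist");s=observe();P=np.array(s["position"])
f=lambda X:np.r_[proj(S,X)[0]-[360.4,232.7],proj(W,X)[0]-[317.5,300.5]]
r=least_squares(f,P);print(P,r.x,r.fun,s["gripper_width"])
print("crown scene",proj(S,[.5324,-.0104,.102]),"tip at crown if here",proj(S,[.5319,-.0101,.102]))
```

```text
[ 0.53204691 -0.01010808  0.07997452] [ 0.52573637 -0.0081245   0.10465495] [2.830629   1.67748559 0.39241307 0.72180724] -0.0012898284513033701
crown scene [[360.79499586 234.21660067]] tip at crown if here [[360.92596998 234.35539862]]
```

Triangulating both views puts the real fingertips at about z = 0.104, some 24 mm behind the reported TCP. Contact should be close, so I'll go on in 2 mm steps.

```bash
for i in 1 2 3; do python3 -m creep '[[[0,0,1],0,0],[[0,0,2],0,0],[[0,0,2],0,0]]' | grep -E "posi|wrist"; done
```

```text
position: [0.5319, -0.0101, 0.0778]
wrist_force: [-0.6, -0.2, 0.3]
position: [0.5319, -0.0101, 0.0758]
wrist_force: [-0.6, -0.2, 0.2]
position: [0.5319, -0.0101, 0.0738]
wrist_force: [-0.3, 0.5, 0.2]
```

```bash
for i in 1 2 3; do python3 -m creep '[[[0,0,1],0,0],[[0,0,2],0,0],[[0,0,2],0,0]]' | grep -E "posi|wrist"; done
```

```text
position: [0.5323, -0.0102, 0.0726]
wrist_force: [-0.2, -1.1, 3.7]
position: [0.5324, -0.0102, 0.071]
wrist_force: [-3.1, -0.0, 6.8]
position: [0.5326, -0.0102, 0.0699]
wrist_force: [-4.1, -0.0, 11.0]
```

Run:
```python
from h import *
sc=capture("scene");w=capture("wrist")
print(observe()["ft_torque"],observe()["wrist_force"])
print(fit(cam("wrist"),w,[.5044,-.0210,np.radians(-69.2)])[:2])
save("w5",np.hstack([cv2.resize(w[130:400,180:450],(400,400)),cv2.resize(sc[190:290,310:410],(400,400))]))
```

```text
[0.02202507 0.71459612 0.00929821] [-2.95412167 -0.19405843 10.00563265]
(array([ 0.50369316, -0.02046812, -1.19609647]), np.float64(0.5549720285274978))
```

View pics/w5.png

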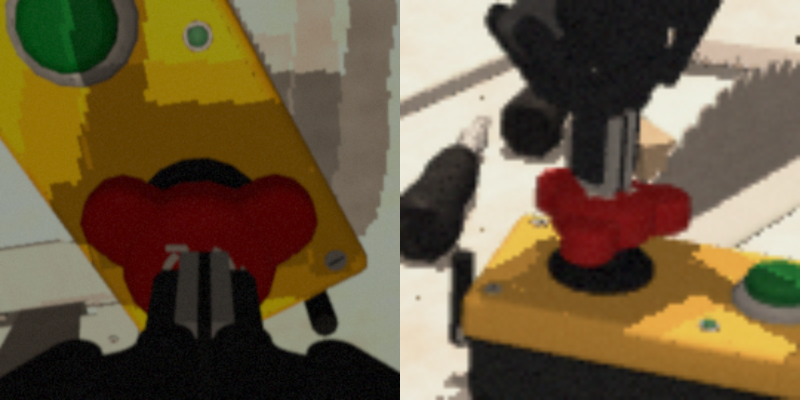

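```bash
for i in 1 2; do python3 -m creep '[[[0.5,0,1],0,0],[[0.5,0,2],0,0],[[0.5,0,2],0,0]]' | grep -E "posi|wrist"; done
```

```text
position: [0.5327, -0.0102, 0.0686]
wrist_force: [-4.3, 0.4, 14.1]
position: [0.5325, -0.0102, 0.0662]
wrist_force: [-3.2, 0.1, 9.9]
```

```bash
for i in 1 2; do python3 -m creep '[[[0,0,1],0,0],[[0,0,2],0,0],[[0,0,2],0,0]]' | grep -E "posi|wrist"; done
```

```text
position: [0.5326, -0.0102, 0.0643]
wrist_force: [-3.6, 0.1, 10.9]
position: [0.5325, -0.0102, 0.0624]
wrist_force: [-2.8, 0.5, 11.7]
```

```bash
for i in 1 2; do python3 -m creep '[[[0,0,1],0,0],[[0,0,2],0,0],[[0,0,2],0,0]]' | grep -E "posi|wrist"; done
```

```text
position: [0.5326, -0.0102, 0.0606]
wrist_force: [-3.1, 0.0, 13.1]
position: [0.5329, -0.0102, 0.0603]
wrist_force: [-6.9, 0.4, 20.8]
```

The plunger is on its stop. I'll lift off and check that it stays latched.

```bash
python3 -m creep '[[[0,0,-8],0,0],[[0,0,-30],0,0],[[0,0,-70],0,0],[[0,0,-110],0,0],[[0,0,-110],0,0],[[0,0,-110],0,0]]'
python3 - <<'E'
from h import *
for n in ("wrist","scene"):
  C=cam(n);im=capture(n)
  for d in (0,.009):
    q,f,_,_=fit(C,im,[.5044,-.0210,np.radians(-69.2)],down=d);print(n,d,q.round(4),np.degrees(q[2]).round(1),round(f,3))
    if n=="wrist":report(q)
E
```

```text
clock: 11.75
position: [0.5321, -0.0101, 0.1673]
eef_rot: [[-0.987, 0.159, 0.003], [0.159, 0.987, -0.0], [-0.003, 0.0, -1.0]]
wrist_force: [-0.3, -0.2, -1.2]
gripper_width: -0.001
grip_force: 0.0
wrist 0 [ 0.5028 -0.0196 -1.183 ] -67.8 0.384
pos [ 0.5307 -0.0099  0.1655] toolx yaw deg 170.85
red [ 0.5305 -0.0083  0.102 ] shift tool mm [ 0.4  1.5 63.5]
grn [ 0.4565 -0.0386  0.0725] shift tool mm [ 68.7 -40.1  93.1]
wrist 0.009 [ 0.5039 -0.0208 -1.192 ] -68.3 0.326
pos [ 0.5307 -0.0099  0.1655] toolx yaw deg 170.85
red [ 0.5318 -0.0097  0.102 ] shift tool mm [-1.   0.4 63.5]
grn [ 0.4575 -0.0393  0.0725] shift tool mm [ 67.6 -40.7  93.1]
scene 0 [ 0.4965 -0.0081 -1.126 ] -64.5 0.328
scene 0.009 [ 0.5001 -0.0167 -1.3258] -76.0 0.324
```

Latched: the fit with the head 9 mm down is the better one, and the box hasn't moved. Next, the fingers go down into the near gap.

```bash
python3 -m creep '[[[20,0,0],0,0],[[40,0,0],0,0],[[40,0,30],0,0],[[40,0,60],0,0],[[40,0,80],0,0],[[40,0,85],0,0],[[40,0,90],0,0],[[40,0,95],0,0],[[40,0,95],0,0]]' | grep -E "posi|wrist"; python3 -m creep '[[[0,0,5],0,0],[[0,0,10],0,0],[[0,0,15],0,0],[[0,0,20],0,0],[[0,0,24],0,0],[[0,0,24],0,0],[[0,0,24],0,0]]'| grep -E "posi|wrist|rot"
python3 - <<'E'
from h import *
w=capture("wrist");sc=capture("scene")
save("w6",np.hstack([cv2.resize(w[130:400,180:450],(400,400)),cv2.resize(sc[190:290,310:410],(400,400))]))
E
```

```text
position: [0.4918, -0.0036, 0.071]
wrist_force: [-0.4, 0.4, -0.4]
position: [0.4915, -0.0036, 0.0468]
eef_rot: [[-0.987, 0.159, -0.0], [0.159, 0.987, 0.0], [0.0, -0.0, -1.0]]
wrist_force: [-0.1, -0.2, -0.0]
```

View pics/w6.png

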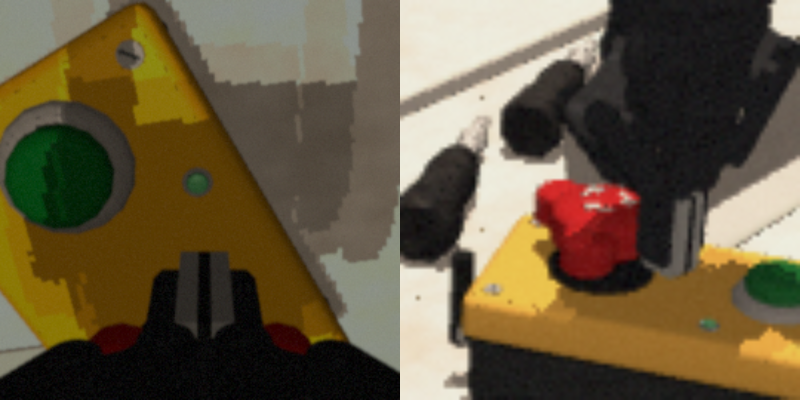

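In the gap, clear of the head and lid, with no force. Now the arc clockwise about the button's axis, in stages.

```bash
python3 -m creep '[[[-0.4,5.7,0],0.14,0],[[-0.9,8.2,0],0.2,0],[[-1.6,11.3,0],0.28,0],[[-2.5,14.1,0],0.35,0],[[-3.2,16,0],0.4,0],[[-3.2,16,0],0.4,0]]'| grep -E "posi|wrist"
cat > st.py <<'E'
from h import *
s=observe();P=s["position"];v=np.array(P[:2])-[.532,-.010];print("r",np.hypot(*v).round(4),"ang",np.degrees(np.arctan2(v[1],v[0])).round(1))
R=s["eef_rot"];print("yaw",np.degrees(np.arctan2(R[1][0],R[0][0])).round(1),"f tool",(np.array(R).T@s["wrist_force"]).round(1))
E
python3 st.py
```

```text
position: [0.4977, 0.0118, 0.0474]
wrist_force: [0.6, -0.5, -0.3]
r 0.0406 ang 147.5
yaw 148.0 f tool [-0.8 -0.1  0.3]
```

```bash
python3 -m creep '[[[-0.1,3.3,0],0.08,0],[[-0.5,6.5,0],0.16,0],[[-1.2,9.7,0],0.24,0],[[-1.2,9.7,0],0.24,0]]'| grep -E "posi"; python3 st.py
python3 -m creep '[[[-0.1,3.3,0],0.08,0],[[-0.5,6.5,0],0.16,0],[[-1.2,9.7,0],0.24,0],[[-1.2,9.7,0],0.24,0]]'| grep -E "posi"; python3 st.py
```

```text
position: [0.5029, 0.019, 0.047]
r 0.0411 ang 135.0
yaw 134.3 f tool [ 0.6 -1.1 -1.1]
position: [0.5108, 0.0251, 0.047]
r 0.041 ang 121.1
yaw 120.6 f tool [ 0.5 -1.3 -1.4]
```

```bash
python3 -m creep '[[[-0.1,3.3,0],0.08,0],[[-0.5,6.5,0],0.16,0],[[-1.2,9.7,0],0.24,0],[[-1.2,9.7,0],0.24,0]]'| grep -E "posi"; python3 st.py
python3 - <<'E'
from h import *
for n in ("scene","top"):
  C=cam(n);im=capture(n)
  for d in (0,.009):
    for t in (.2,.6):
      q,f,t,_=fit(C,im,[.504,-.0208,np.radians(-68.7)],down=d,twist0=t,ft=True);print(n,d,q.round(4),round(f,3),"twist",t)
E
```

```text
position: [0.5199, 0.0294, 0.0468]
r 0.0412 ang 107.1
yaw 106.8 f tool [ 1.1 -1.8 -0.1]
scene 0 [ 0.4989 -0.013  -1.2421] 0.807 twist 0.27420484633177417
scene 0 [ 0.5004 -0.0143 -1.2721] 0.814 twist 0.6817043639028816
scene 0.009 [ 0.4991 -0.0134 -1.2457] 0.873 twist 0.1971241913597786
scene 0.009 [ 0.5003 -0.015  -1.2835] 0.897 twist 0.6203239915006362
top 0 [ 0.5028  0.0027 -1.2552] 1.734 twist 0.11155112312009445
top 0 [ 0.5065  0.0031 -1.1509] 1.728 twist 0.4672320256414051
top 0.009 [ 0.5001  0.0093 -1.1995] 1.735 twist 0.060340875850836834
top 0.009 [ 0.5104 -0.0077 -1.126 ] 1.735 twist 0.463019479026716
```

```bash
for i in 1 2; do python3 -m creep '[[[-0.1,2.5,0],0.06,0],[[-0.3,4.9,0],0.12,0],[[-0.3,4.9,0],0.12,0]]'| grep -E "posi"; python3 st.py; done
```

```text
position: [0.5247, 0.0305, 0.0468]
r 0.0411 ang 100.3
yaw 99.9 f tool [ 0.8 -0.8  0.4]
position: [0.5296, 0.031, 0.0468]
r 0.0411 ang 93.4
yaw 93.1 f tool [ 2.  -2.9  0.8]
```

```bash
for i in 1 2; do python3 -m creep '[[[0,2,0],0.05,0],[[0,2,0],0.05,0]]'| grep -E "posi"; python3 st.py; done
python3 - <<'E'
from h import *
C=cam("scene");im=capture("scene")
B=[.504,-.0208,np.radians(-68.7)]
hsv=cv2.cvtColor(im,cv2.COLOR_RGB2HSV);H,S,V=cv2.split(hsv)
for d in (0,.009):
  m=render(C,B,d,.85)[0]; near=cv2.dilate(m,np.ones((15,15)))>0
  red=((H<8)|(H>170))&(S>150)&(V>50)&near
  rr=np.argwhere(red);mm=np.argwhere(m);print(d,"red rows",np.percentile(rr[:,0],[0,2,98,100]),"model",np.percentile(mm[:,0],[0,2,98,100]),"top row cols",red.sum(),m.sum())
E
```

```text
position: [0.5315, 0.0311, 0.0468]
r 0.0411 ang 90.7
yaw 90.2 f tool [ 2.6 -2.4  0.6]
position: [0.5325, 0.0313, 0.0466]
r 0.0413 ang 89.3
yaw 87.3 f tool [ 2.6 -3.7 -2. ]
0 red rows [232.  234.  251.8 252. ] model [228. 229. 251. 252.] top row cols 361 743
0.009 red rows [232.  234.  251.8 252. ] model [233. 234. 256. 257.] top row cols 361 741
```

```bash
python3 -m creep '[[[-0.2,1.5,0],0.03,0],[[-0.2,1.5,0],0.03,0]]'| grep -E "posi"; python3 st.py
```

```text
position: [0.5332, 0.0314, 0.0465]
r 0.0414 ang 88.4
yaw 85.6 f tool [ 3.1 -6.5 -3.1]
```

The head is on its twist stop. I'll back off along the arc, rise and check that the button is out.

```bash
python3 -m creep '[[[-0.4,-5.7,0],-0.14,0],[[-1.6,-11.3,0],-0.28,0],[[-3.6,-16.7,0],-0.42,0],[[-6.3,-21.8,0],-0.56,0],[[-9.6,-26.4,0],-0.7,0],[[-13.6,-30.5,0],-0.84,0],[[-18.2,-34,0],-0.98,0],[[-23.1,-36.9,0],-1.12,0],[[-28.4,-39,0],-1.26,0],[[-28.4,-39,0],-1.26,0]]'| grep -E "posi"; python3 st.py
python3 -m creep '[[[0,0,-20],0,0],[[0,0,-50],0,0],[[0,0,-90],0,0],[[0,0,-130],0,0],[[0,0,-130],0,0],[[0,0,-130],0,0],[[0,0,-130],0,0]]'| grep -E "posi|wrist"
python3 - <<'E'
from h import *
for n in ("wrist","scene"):
  C=cam(n);im=capture(n)
  for d in (0,.009):
    q,f,t,_=fit(C,im,[.504,-.0208,np.radians(-68.7)],down=d,ft=True);print(n,d,q.round(4),np.degrees(q[2]).round(1),round(f,3),"tw",t)
    if n=="wrist":report(q)
B=[.504,-.0208,np.radians(-68.7)]
H,S,V=cv2.split(cv2.cvtColor(im,cv2.COLOR_RGB2HSV))
for d in (0,.009):
  m=render(C,B,d,0)[0];red=((H<8)|(H>170))&(S>150)&(V>50)&(cv2.dilate(m,np.ones((15,15)))>0)
  print(d,np.percentile(np.argwhere(red)[:,0],[2,98]),np.percentile(np.argwhere(m)[:,0],[2,98]))
E
```

```text
position: [0.4953, 0.0042, 0.0476]
r 0.0394 ang 158.8
yaw 157.8 f tool [-0.3 -0.2  0. ]
position: [0.4936, 0.0053, 0.176]
wrist_force: [-0.2, 0.4, -0.7]
wrist 0 [ 0.5027 -0.0202 -1.2032] -68.9 0.491 tw 0.01481220294252892
pos [0.4932 0.0054 0.1754] toolx yaw deg 157.64
red [ 0.5307 -0.0094  0.102 ] shift tool mm [-40.5   0.7  73.3]
grn [ 0.4561 -0.0382  0.0725] shift tool mm [ 17.5 -54.3 103. ]
wrist 0.009 [ 0.5045 -0.0218 -1.2444] -71.3 0.461 tw -0.05438025013865031
pos [0.4932 0.0054 0.1754] toolx yaw deg 157.64
red [ 0.5329 -0.0122  0.102 ] shift tool mm [-43.6  -1.   73.3]
grn [ 0.4571 -0.0378  0.0725] shift tool mm [ 16.7 -53.6 103. ]
scene 0 [ 0.5002 -0.0153 -1.286 ] -73.7 0.33 tw 0.01695788862003494
scene 0.009 [ 0.5016 -0.0193 -1.3828] -79.2 0.554 tw 0.12889083807017962
0 [232. 253.] [231. 253.]
0.009 [232. 253.] [235. 258.]
```

The button is out: its scene rows 232–253 match the out model at 231–253. Now over to the green button.

```bash
python3 -m creep '[[[6,-20,0],-0.14,0],[[12,-40,0],-0.28,0],[[17,-54,0],-0.42,0],[[17,-54,20],-0.55,0],[[17,-54,50],-0.6,0],[[17,-54,80],-0.6,0],[[17,-54,105],-0.6,0],[[17,-54,115],-0.6,0],[[17,-54,120],-0.6,0],[[17,-54,120],-0.6,0]]'| grep -E "posi|wrist"; python3 -c "
from h import *
C=cam('wrist');capture('wrist')
for d in spot_in('wrist','reset_top')[:1]: print(d['conf'],d['at'],ray_z(C,d['at'],.0725))
S=cam('scene');capture('scene');print(proj(S,[.457,-.0385,.0725]),[d['at'] for d in spot_in('scene','reset_top')[:1]])"
for i in 1 2 3; do python3 -m creep '[[[0,0,2],0,0],[[0,0,4],0,0],[[0,0,4],0,0]]'| grep -E "posi|wrist"; done
```

```text
position: [0.4578, -0.0381, 0.0566]
wrist_force: [-0.3, 0.9, -0.8]
0.89 [287.4, 310.5] [ 0.44981704 -0.04217818  0.0725    ]
[[405.0238765  257.45625898]] [[261.7, 407.7]]
position: [0.4579, -0.0381, 0.053]
wrist_force: [0.6, 0.2, -0.2]
position: [0.4576, -0.0381, 0.0486]
wrist_force: [-0.1, -0.8, -0.2]
position: [0.4577, -0.0381, 0.0446]
wrist_force: [0.0, 0.2, -0.8]
```

```bash
for i in 1 2 3 4 5; do python3 -m creep '[[[0,0,1],0,0],[[0,0,2],0,0],[[0,0,2],0,0]]'| grep -E "posi|wrist"; done
```

```text
position: [0.4581, -0.0382, 0.0431]
wrist_force: [0.1, -0.7, 1.8]
position: [0.4581, -0.0382, 0.0411]
wrist_force: [-1.3, -0.7, 1.9]
position: [0.4581, -0.0382, 0.0391]
wrist_force: [-1.0, 0.5, 2.9]
position: [0.4582, -0.0382, 0.0371]
wrist_force: [-1.2, 0.0, 4.1]
position: [0.4582, -0.0383, 0.0368]
wrist_force: [-5.1, 0.8, 17.6]
```

The green button is on its stop at 17.6 N. I'll release it and clear away upward.

```bash
python3 -m creep '[[[0,0,-3],0,0],[[0,0,-10],0,0],[[0,0,-40],0,0],[[0,0,-80],0,0],[[0,0,-120],0,0],[[20,0,-160],0,0],[[40,0,-180],0,0],[[40,0,-180],0,0],[[40,0,-180],0,0],[[40,0,-180],0,0]]'| grep -E "clock|posi|wrist"
python3 - <<'E'
from h import *
B=[.504,-.0208,np.radians(-68.7)]
for n in ("wrist","scene"):
  C=cam(n);im=capture(n)
  for d in (0,.009):
    q,f,t,_=fit(C,im,B,down=d,ft=True);print(n,d,q.round(4),np.degrees(q[2]).round(1),round(f,3),"tw",t)
H,S,V=cv2.split(cv2.cvtColor(im,cv2.COLOR_RGB2HSV))
m=render(C,B)[0];red=((H<8)|(H>170))&(S>150)&(V>50)&(cv2.dilate(m,np.ones((15,15)))>0)
print(np.percentile(np.argwhere(red)[:,0],[2,98]))
E
```

```text
clock: 23.1
position: [0.4182, -0.0461, 0.213]
wrist_force: [-0.6, 0.1, -0.5]
wrist 0 [ 0.5012 -0.0208 -1.2006] -68.8 1.049 tw 0.014009361928442078
wrist 0.009 [ 0.501  -0.0217 -1.2019] -68.9 1.048 tw 0.07674895589297859
scene 0 [ 0.4993 -0.0138 -1.2566] -72.0 0.33 tw 0.032770981540104396
scene 0.009 [ 0.5009 -0.0181 -1.3341] -76.4 0.543 tw 0.10427945373870431
[232. 253.]
```

Red is out, the head is back at zero twist, the green button has been pressed and released, and the box hasn't moved.

```bash
python3 -c "
from station import *
print(hand_in())"
```

```text
the job is handed in; nothing more can be done
None
```

I handed the job in at about 23 s: the red button latched, was twisted to its stop and sprang out, then the green button was pressed to its stop and let go. I saw no shift of the box beyond a few mm of camera error, and did not re-measure the things around it or check by camera that the green button came back up.

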